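Turn the milk pan's handle inward on the glue-warming hob

TASK

The milk pan's handle sticks out over the front edge of the hob, where a passer-by would catch it. Swing the handle inward until its end is over the other front ring (the one carrying only the flat heat disc), clear of the pans behind, keeping the pan centred on its own ring. Do not tip the milk pan, do not shift the skillet, the stew pot or the heat disc, and leave the milk pan standing by itself.

Things in the scene. Friction and masses are not known exactly. Their poses are not given: they have to be found in the camera images.
- hob: Flat steel hotplate, fixed on the bench: 400 (its x) by 500 (its y) mm, top sheet 55 mm above the bench, with four round dark plates (rings) 150 mm in diameter standing 10 mm higher (65 mm above the bench). Origin: centre of its underside. Its -x side is the front edge, with four knobs, and faces the robot roughly; +y is to the left. Ring centres at x -90 (front) or +100 (rear), y +120 or -120 mm. The knobs are fixed.
- ring_left (a point): Centre of the top of the front left ring.
- ring_right (a point): Centre of the top of the front right ring.
- milk_pan: Small open, empty aluminium pan, loose, about 0.55 kg, standing on the front left or front right ring (which one varies). Origin: centre of its underside. Rim radius 70 mm, base radius 58 mm, height 75 mm. One straight black handle along its own +x: a level bar 20 mm wide and 16 mm thick reaching from 92 to 210 mm from the pan's axis, its centre line 60 mm above the pan's underside (125 mm above the bench as it stands).
- handle_grip (a point): Point on the centre line of the milk pan's handle, 120 mm from the pan's axis, a good place to grip it.
- handle_end (a point): Free end of the milk pan's handle, on its centre line, 210 mm from the pan's axis.
- heat_disc: Flat round steel disc, 126 mm in diameter, 8 mm thick, lying loose on the other front ring. Origin: centre of its underside. To be left alone.
- skillet: Black low frying pan, loose, on one of the rear rings: rim radius 90 mm, height 42 mm, with a wooden-ended handle along its +x, pointing to the rear, reaching 225 mm from its axis. Origin: centre of its underside. To be left alone.
- stew_pot: Steel pot with a lid, loose, on the remaining rear ring: radius 83 mm, 119 mm high to the top of the lid's knob, two small loop handles reaching 104 mm from its axis. Origin: centre of its underside. To be left alone.

How it is judged:
By the outcome, as a careful person would: the job done as asked, in the order asked, and still so for the second after the job is handed in, with the robot touching nothing.
It also fails if it takes over 40 s, if anything falls off the work surface, if the arm or the gripper's body presses on something with over 40 N, if the wrist force passes 120 N, or if a joint passes its speed limit or range.

ROBOT

A 7-joint arm with a two-finger parallel gripper is mounted at the origin on the work surface. World frame = base frame: x ahead of the robot, y to its left, z up, the work surface at z = 0. Lengths are in m, angles in rad, forces in N, time in s.
With the tool pointing down it reaches from about 0.425 to 1.025 m from the base axis. Payload 3.6 kg.
Tool frame: the origin (TCP) lies at the very end of the fingers, on their centre line; the grasp point (between the pads) lies 19 mm behind it (env.grip_depth is the distance from the TCP to the grasp point, in m); z points along the fingers, y is the line along which they close (so a half turn about z gives the same grasp; the last joint's range is limited). The gripper opens to 85 mm and grips with 20 to 120 N. Pads are 22 mm wide; open, the fingers measure 114 mm over their backs; the gripper's body (76 mm by 85 mm) begins 54 mm behind the grasp point. The pads swing forward as they close: fully open they stand 13 mm farther back than shut.
Start: joints at [1.252, 0.591, 0.048, 1.609, -0.033, 0.943, -0.034], TCP at [0.162, -0.707, 0.195] pointing down, gripper open.
Joint ranges: [-2.69, 2.69], [-0.47, 2.24], [-1.27, 1.36], [0.19, 2.51], [-1.53, 4.68], [0.08, 2.07], [-3.09, 3.09]. Speed limits (rad/s): [2.57, 2.57, 3.14, 3.14, 3.14, 3.14, 3.14].

INTERFACE

Orientations are given as [roll, pitch, yaw] about the fixed x, y, z axes, in that order (R = Rz(yaw) Ry(pitch) Rx(roll)).
In Python, from rig import get_state, snapshot, ticket, env gives the robot as it stands. The module is installed in compiled form; this text tells all that it offers.
- The arm moves only by the shell command python3 -m creep 'ROWS' [FORCE]. ROWS is text: rows parted by semicolons, each of 7 numbers parted by spaces: the shift along the tool's x, y, z in cm, then the turn, a rotation vector about the tool's x, y, z in degrees, then the opening, from 0 (shut) to 1 (fully open). A call has 1 to 5 rows; each row shifts and turns the commanded pose from where the row before left it, along the tool's axes as they then stand; what a row does not reach is not made up. A row lasts 1/10 s, in which the tool goes at most 50 mm and 8.59 degrees, less where a joint would pass 70% of its speed; a pose out of reach is approached as far as the arm can. A call with a gripper value outside its range is refused whole. The fingers move at their own pace and stop on an object; FORCE is the grip in N (left out, the last holds). Time passes only in rows, so rows that do not move let the fingers close. It gives the time, the measured TCP pose, the force, the opening and the grip force at its end, in the units of the state.
- get_state(): the state, without advancing time (a new reading comes with each control period).
- snapshot(name): name is "scene" or "top"; returns a dict with "color" (384x512x3 uint8, red, green, blue), "range_z" (384x512 float32, m along the optical axis (not along the pixel's ray), 0 where there is no reading), "mtx" (3x3 intrinsics, pixels), "k1" (the pictures are not rectified: a ray, as slopes to the right and down, at radius r is drawn at 1 + k1 r^2 times it, then the intrinsics apply), "origin" and "attitude" of the camera in the world. Camera axes: x right, y down, z forward; pixel columns grow to the right and rows downward; lengths in m; the calibration is good to about 2 mm. A picture is of the moment at which its call begins.
- ticket.job_done(): hands the job in; it is judged then, once.
The state is a dict: "clock": time; "joint_pos": joint angles; "joint_velocities": joint speeds; "effort": joint torques, N m; "ee_pos": TCP position; "tcp_rot": TCP orientation; "ft_force": force on the tool from outside, world axes, zero at the start; "wrist_torque": the same for the moment, N m; "width": opening from 0.0 (shut) to 1.0 (fully open); "grip_force": force on a finger pad.
Only numpy, scipy, OpenCV 4.12 (cv2) and the standard library are available. Lean on these libraries where they do the work, as an engineer would, in place of code of your own. Each camera call takes 0.05 s, during which the arm holds its last target. There are 200 camera calls.

## Working session

There is one attempt and no reset: what is moved stays moved. The work goes in short steps, Python scripts to look and compute and a shell command to move; the robot and the scene stay as the last step left them, time stands still between calls to the robot, and variables do not carry over. Pictures are saved under pics/ and viewed, at most 10 in all, crops included, and the job is handed in when it is done.

```bash
mkdir -p pics
python3 - <<'E'
from rig import get_state,snapshot
import cv2,numpy as np
for n in("scene","top"):
    s=snapshot(n); np.savez(n+".npz",**s); cv2.imwrite(f"pics/{n}0.png",s["color"][:,:,::-1]); print(n,s["mtx"],s["k1"],s["origin"],s["attitude"])
print(get_state())
E
```

```text
scene [[368.61337259   0.         252.88860166]
 [  0.         368.61337259 181.96944133]
 [  0.           0.           1.        ]] -0.09910788954787689 [0.96152293 0.12924041 0.7178948 ] [-2.53571821  0.00843926  1.83484251]
top [[474.43220302   0.         262.81703699]
 [  0.         474.43220302 199.80203501]
 [  0.           0.           1.        ]] -0.1742559819272646 [0.51542751 0.026586   1.21313734] [-3.07507632 -0.01737653 -1.54919973]
{'clock': 0.1, 'joint_pos': array([ 1.2525074 ,  0.59204852,  0.04829318,  1.60971389, -0.03329679,
        0.94268752, -0.03370263]), 'joint_velocities': array([ 0.00143135, -0.00108536, -0.00150754, -0.00347474,  0.00176573,
        0.00073567, -0.00093113]), 'effort': array([ 4.61925330e-03, -5.50000012e+01,  1.55309390e+00, -1.98826826e+01,
        9.70136316e-03,  3.85341627e-03, -7.96802709e-06]), 'ee_pos': array([ 0.16142934, -0.70594983,  0.19403234]), 'tcp_rot': array([-3.13954295e+00,  1.12682249e-04,  2.24877307e-01]), 'ft_force': array([ 0.74766438, -0.19047808,  0.16946874]), 'wrist_torque': array([-0.02547948, -0.01709036, -0.01631781]), 'grip_force': 0.0, 'width': 1.0004131153544868}
```

View pics/top0.png

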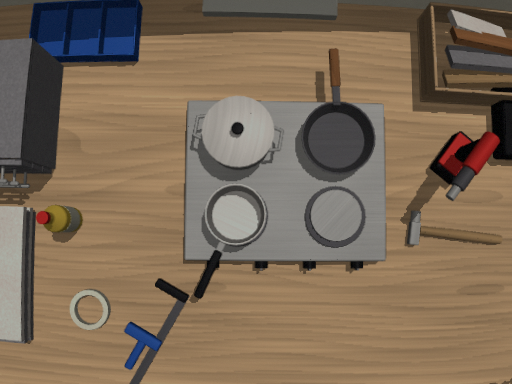

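View pics/scene0.png

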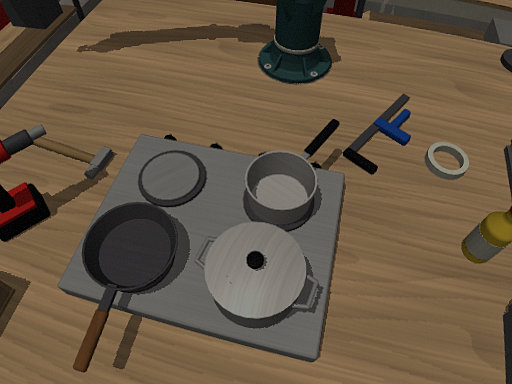

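```bash
cat > h.py <<'E'
import numpy as np,cv2
from scipy.spatial.transform import Rotation as R
def ray(s,uv):
    uv=np.asarray(uv,float).reshape(-1,1,2)
    n=cv2.undistortPoints(uv,s["mtx"],np.array([float(s["k1"]),0,0,0])).reshape(-1,2)
    return R.from_euler("xyz",s["attitude"]).apply(np.c_[n,np.ones(len(n))])
def plane(s,uv,z):
    d=ray(s,uv); o=s["origin"]; return o+d*((z-o[2])/d[:,2])[:,None]
def cloud(s):
    v,u=np.nonzero(s["range_z"]>0); d=ray(s,np.c_[u,v]); return s["origin"]+d*s["range_z"][v,u][:,None],s["color"][v,u].astype(int),np.c_[u,v]
def circ(p):
    A=np.c_[2*p,np.ones(len(p))]; c=np.linalg.lstsq(A,(p**2).sum(1),rcond=None)[0]; return c[:2],np.sqrt(c[2]+c[:2]@c[:2])
def pan(s):
    P,C,U=cloud(s)
    # rim: points near rim height; handle: dark points at z~.133
    c0=plane(s,[[236,214]],.14)[0,:2]
    d=np.hypot(*(P[:,:2]-c0).T)
    rim=P[(abs(P[:,2]-.14)<.005)&(d<.09)&(d>.05)]
    h=P[(abs(P[:,2]-.133)<.008)&(d>.08)&(d<.24)&(C.max(1)<70)]
    c,r=circ(rim[:,:2]); m=h[:,:2].mean(0); 
    vx,vy,_,_=cv2.fitLine(h[:,:2].astype(np.float32),cv2.DIST_HUBER,0,.01,.01).ravel()
    e=m-c; f=np.array([vx,vy]); f*=np.sign(f@e)
    t=(h[:,:2]-c)@f
    print("rim",len(rim),c,r,"handle",len(h),m,"ang mean",np.degrees(np.arctan2(e[1],e[0])),"line",np.degrees(np.arctan2(f[1],f[0])),"t",t.min(),t.max(),"z",h[:,2].mean(),rim[:,2].mean(),"lat",np.cross(f,m-c))
E
python3 -W ignore - <<'E'
from h import *
for n in("top","scene"):
    s=dict(np.load(n+".npz"))
    if n=="top":
        pan(s)
        print("disc",plane(s,[[335,215]],.073)," hob corners",plane(s,[[187,101],[385,101],[386,260],[185,261]],.055))
        P,C,U=cloud(s)
        e=plane(s,[[201,295],[220,245]],.133);print("handle px",e)
        # disc circle at z~.073
        c0=plane(s,[[335,215]],.073)[0,:2]; d=np.hypot(*(P[:,:2]-c0).T)
        q=P[(d<.1)&(P[:,2]>.0695)&(P[:,2]<.08)]; print("disc c",q[:,:2].mean(0),len(q))
    else:
        P,C,U=cloud(s); q=P[(P[:,2]>.125)&(P[:,2]<.145)&(P[:,0]<.56)&(P[:,0]>.2)&(P[:,1]>-.05)&(P[:,1]<.25)]
        b=q[(q[:,2]>.136)]; print(len(b),circ(b[:,:2]))
E
```

```text
rim 340 [0.55470018 0.07266569] 0.0675296268110648 handle 422 [0.41830247 0.13165718] ang mean 156.61170175135751 line 156.87213 t -0.12511214472903665 0.2091199713340463 z 0.1304479035746214 0.13823849251027942 lat -0.0006754868799191058
disc [[ 0.55891673 -0.16707047  0.073     ]]  hob corners [[ 0.83672183  0.20342781  0.055     ]
 [ 0.85195048 -0.29725548  0.055     ]
 [ 0.45069897 -0.29984825  0.055     ]
 [ 0.43920652  0.19458029  0.055     ]]
handle px [[0.36808761 0.14498841 0.133     ]
 [0.48272096 0.10437737 0.133     ]]
disc c [ 0.56029846 -0.16924475] 1648
264 (array([0.55512204, 0.0684229 ]), np.float64(0.06758146579571953))
```

```bash
python3 -m creep '3.6 -2.8 -0.5 0 0 0 1;3.6 -2.8 -0.5 0 0 0 1;3.6 -2.8 -0.5 0 0 0 1;3.6 -2.8 -0.5 0 0 0 1;3.6 -2.8 -0.5 0 0 0 1' 20
python3 -m creep '3.6 -2.8 -0.5 0 0 0 1;3.6 -2.8 -0.5 0 0 0 1;3.6 -2.8 -0.5 0 0 0 1;3.6 -2.8 -0.5 0 0 0 1;3.6 -2.8 -0.5 0 0 0 1'
python3 -W ignore - <<'E'
from h import *
s=dict(np.load("top.npz")); P,C,U=cloud(s); c=np.array([.555,.071]); v=P[:,:2]-c; d=np.hypot(*v.T)
k=(abs(P[:,2]-.133)<.012)&(d>.085)&(d<.225)&(v[:,0]<-.04)&(C.max(1)<75); h=P[k]; print(k.sum(),h.mean(0),U[k].min(0),U[k].max(0))
m=(s["color"].max(2)<60).astype(np.uint8); m[:238]=0;m[305:]=0;m[:,:190]=0;m[:,232:]=0
ct=max(cv2.findContours(m,0,2)[0],key=cv2.contourArea); w=plane(s,ct.reshape(-1,2),.130)[:,:2]; (a,b),l,_=cv2.minAreaRect(w.astype(np.float32)*1000); print(a,b,l)
e=np.array([a,b])/1000-c; print(np.degrees(np.arctan2(e[1],e[0])),np.hypot(*e))
f=cv2.fitLine(w.astype(np.float32),2,0,.01,.01).ravel(); print(f,np.degrees(np.arctan2(f[1],f[0])))
E
```

```text
clock: 0.6
ee_pos: [0.3066, -0.5283, 0.2199]
tcp_rot: [-3.141, 0.0, 0.225]
ft_force: [0.9, -0.5, 0.5]
width: 1.0
grip_force: 0.0
clock: 1.1
ee_pos: [0.4507, -0.3518, 0.245]
tcp_rot: [-3.141, 0.0, 0.225]
ft_force: [0.7, -0.4, -0.4]
width: 1.006
grip_force: 0.0
431 [0.41574796 0.13147583 0.13030854] [194 250] [221 298]
415.667724609375 130.17417907714844 (31.171480178833008, 115.61431884765625)
156.98915158824877 0.15137723222130667
[ 0.91411865 -0.40544674  0.41681263  0.13248631] -23.919125
```

```bash
python3 -m creep '1 -4.6 0 0 0 0 1;1 -4.6 0 0 0 0 1;1 -4.6 0 0 0 0 1;1 -4.6 0 0 0 0 1;1 -4.6 0 0 0 0 1'
python3 -m creep '1 -4.6 0 0 0 0 1;1 -4.6 0 0 0 0 1;1 -4.6 0 0 0 0 1;1 -4.6 0 0 0 0 1;1 -4.6 0 0 0 0 1'
python3 -m creep '0 0 0 0 0 7.3 1;0 0 0 0 0 7.3 1;0 0 0 0 0 7.3 1;0 0 0 0 0 7.3 1;0 0 0 0 0 7.3 1'
python3 -m creep '0 0 0 0 0 0 1;0 0 0 0 0 0 1'
python3 - <<'E'
from rig import snapshot
import cv2
for n in("scene","top"):
    s=snapshot(n); im=s["color"][:,:,::-1]; im=im[90:240,200:400] if n=="scene" else im[170:310,150:340]
    cv2.imwrite(f"pics/{n}1.png",cv2.resize(im,None,fx=3,fy=3))
E
```

```text
clock: 1.6
ee_pos: [0.447, -0.1163, 0.2449]
tcp_rot: [-3.142, 0.0, 0.225]
ft_force: [0.3, 0.6, 0.3]
width: 1.001
grip_force: 0.0
clock: 2.1
ee_pos: [0.4444, 0.1188, 0.245]
tcp_rot: [3.141, 0.0, 0.225]
ft_force: [0.0, -0.4, -0.0]
width: 1.002
grip_force: 0.0
clock: 2.6
ee_pos: [0.4446, 0.1171, 0.2448]
tcp_rot: [3.141, 0.001, -0.417]
ft_force: [-0.6, 0.2, 0.6]
width: 1.001
grip_force: 0.0
clock: 2.8
ee_pos: [0.4448, 0.1171, 0.2449]
tcp_rot: [3.141, 0.0, -0.409]
ft_force: [-0.3, -0.2, -0.5]
width: 1.001
grip_force: 0.0
```

View pics/scene1.png

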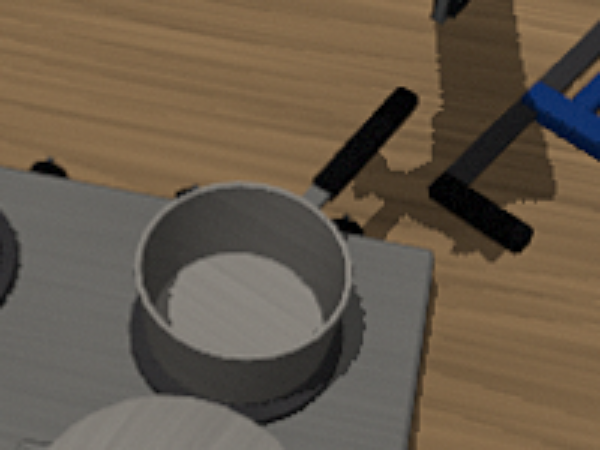

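Run:
```python
from h import *
from rig import get_state
s=dict(np.load("scene.npz"));print(get_state()["ee_pos"])
for p in([.4448,.1171,.2449],[.445,.119,.133]):
    c=R.from_euler("xyz",s["attitude"]).inv().apply(np.array(p)-s["origin"]); n=c[:2]/c[2]; n=n*(1+float(s["k1"])*(n@n)); print(n*s["mtx"][0,0]+s["mtx"][:2,2])
```

```text
[0.44493104 0.11711661 0.24499123]
[321.87506395 103.89590233]
[315.18132422 143.78795173]
```

View pics/top1.png

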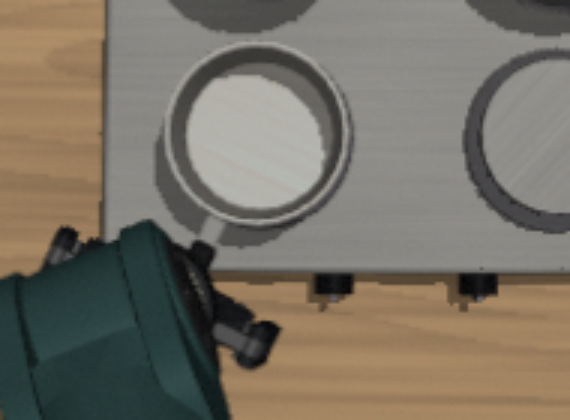

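```bash
python3 -m creep '0 0 3.5 0 0 0 1;0 0 3.5 0 0 0 1;0 0 3.5 0 0 0 1;0 0 3.4 0 0 0 1;0 0 0 0 0 0 1'
python3 - <<'E'
from rig import snapshot
import cv2
s=snapshot("scene"); im=s["color"][:,:,::-1][60:210,220:420]
cv2.imwrite("pics/scene2.png",cv2.resize(im,None,fx=3,fy=3))
E
```

```text
clock: 3.4
ee_pos: [0.4419, 0.1161, 0.1029]
tcp_rot: [3.136, 0.007, -0.411]
ft_force: [-0.2, -0.1, 0.6]
width: 0.999
grip_force: 0.0
```

View pics/scene2.png

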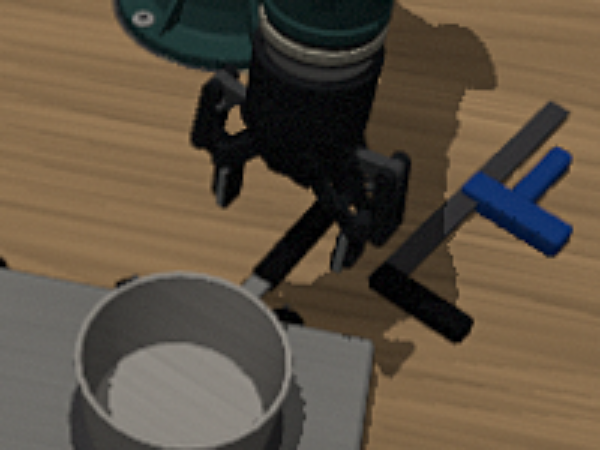

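The open fingers, at crop (228,195) and (345,255), straddle the handle at about (300,235). I'll close at 40 N.

```bash
python3 -m creep '0 0 -0.2 0 0 0 0.3;0 0 0 0 0 0 0.1;0 0 0 0 0 0 0;0 0 0 0 0 0 0;0 0 0 0 0 0 0' 40
python3 -m creep '0 0 0 0 0 0 0;0 0 0 0 0 0 0'
python3 -W ignore - <<'E'
from h import *
from rig import snapshot,get_state
s=snapshot("top"); P,C,U=cloud(s); c0=np.array([.555,.071]); d=np.hypot(*(P[:,:2]-c0).T)
rim=P[(abs(P[:,2]-.14)<.005)&(d<.085)&(d>.05)]; print(circ(rim[:,:2]),len(rim),rim[:,2].mean())
p=get_state()["ee_pos"][:2]-c0; print(np.hypot(*p),np.degrees(np.arctan2(p[1],p[0])))
E
```

```text
clock: 3.95
ee_pos: [0.4454, 0.1172, 0.1088]
tcp_rot: [-3.141, -0.001, -0.412]
ft_force: [-0.7, -0.5, -0.7]
width: 0.15
grip_force: 0.0
clock: 4.15
ee_pos: [0.4451, 0.1172, 0.1082]
tcp_rot: [-3.142, -0.0, -0.412]
ft_force: [0.8, -0.5, 0.2]
width: 0.002
grip_force: 0.0
(array([0.55467688, 0.07271598]), np.float64(0.06753408210658458)) 337 0.13811089604617488
0.1192832806785367 157.23776287497066
```

Run:
```python
from rig import snapshot
import cv2,numpy as np
a=[]
for n,(r,c) in dict(scene=(70,260),top=(200,160)).items():
    im=snapshot(n)["color"][:,:,::-1][r:r+120,c:c+100]; a.append(cv2.resize(im,None,fx=4,fy=4,interpolation=2))
cv2.imwrite("pics/b3.png",np.hstack(a))
```

```text
(no output)
```

View pics/b3.png

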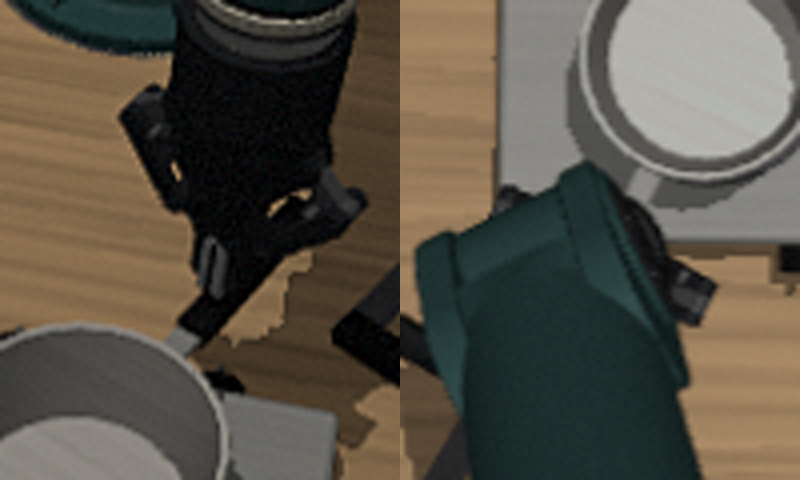

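Run:
```python
from h import *
from rig import snapshot,get_state
s=snapshot("scene"); print(get_state()["ee_pos"],get_state()["width"])
for v in range(118,156,3):
    for u in (308,312,316,320):
        z=s["range_z"][v,u]; d=ray(s,[[u,v]])[0]; p=s["origin"]+d*z
        print(u,v,np.round(p*1000).astype(int),end=" | ")
    print()
```

```text
[0.44500157 0.11719265 0.1080096 ] 0.0029536588670569255
308 118 [457  97 215] | 312 118 [459 104 219] | 316 118 [446 111 208] | 320 118 [467 119 231] | 
308 121 [452  97 202] | 312 121 [459 105 211] | 316 121 [466 113 220] | 320 121 [467 120 223] | 
308 124 [453  98 195] | 312 124 [456 106 200] | 316 124 [464 114 210] | 320 124 [468 121 216] | 
308 127 [455  99 189] | 312 127 [458 107 193] | 316 127 [458 115 196] | 320 127 [463 122 203] | 
308 130 [449 100 174] | 312 130 [453 108 180] | 316 130 [462 116 192] | 320 130 [464 123 196] | 
308 133 [448 101 164] | 312 133 [456 109 175] | 316 133 [460 117 181] | 320 133 [459 124 182] | 
308 136 [449 102 157] | 312 136 [456 110 167] | 316 136 [458 118 171] | 320 136 [459 126 174] | 
308 139 [317  96   1] | 312 139 [457 111 159] | 316 139 [457 119 161] | 320 139 [450 127 156] | 
308 142 [325  98  -2] | 312 142 [460 112 154] | 316 142 [457 120 153] | 320 142 [438 128 133] | 
308 145 [451 105 132] | 312 145 [449 113 132] | 316 145 [446 121 131] | 320 145 [440 129 127] | 
308 148 [459 106 132] | 312 148 [457 114 132] | 316 148 [454 123 131] | 320 148 [338 131   0] | 
308 151 [469 108 134] | 312 151 [466 116 133] | 316 151 [350 123  -1] | 320 151 [348 132   0] | 
308 154 [472 109 129] | 312 154 [468 117 126] | 316 154 [360 124  -1] | 320 154 [357 134  -1] |
```

```bash
python3 -m creep '0 0 0 0 0 0 1;0 0 0 0 0 0 1;0 0 0 0 0 0 1;0 0 0 0 0 0 1;0 0 0 0 0 0 1'
python3 - <<'E'
from h import *
from rig import snapshot,get_state
s=snapshot("scene"); P,C,U=cloud(s); p=get_state()["ee_pos"]; y=np.array([np.sin(-.412),-np.cos(-.412)]); x=np.array([np.cos(-.412),np.sin(-.412)])
v=P[:,:2]-p[:2]; a=v@x; b=v@y
for lo,hi in((-.065,-.03),(-.03,-.015),(-.015,.015),(.015,.03),(.03,.065)):
    k=(abs(a)<.03)&(b>lo)&(b<hi)&(P[:,2]>.1); q=P[k]; i=np.argsort(q[:,2])[:6]
    print(lo,hi,k.sum()); print(np.c_[a[k][i],b[k][i],q[i,2],U[k][i]].round(3).tolist())
print(get_state()["width"])
E
```

```text
clock: 4.85
ee_pos: [0.445, 0.1171, 0.1081]
tcp_rot: [3.142, 0.0, -0.412]
ft_force: [0.5, 0.6, 0.4]
width: 0.854
grip_force: 0.0
-0.065 -0.03 1897
[[0.011, -0.041, 0.153, 330.0, 150.0], [0.008, -0.042, 0.154, 331.0, 149.0], [0.012, -0.035, 0.156, 327.0, 148.0], [0.013, -0.038, 0.156, 328.0, 149.0], [0.009, -0.041, 0.158, 331.0, 148.0], [0.012, -0.041, 0.158, 330.0, 149.0]]
-0.03 -0.015 1244
[[0.018, -0.028, 0.212, 327.0, 129.0], [0.019, -0.026, 0.214, 326.0, 128.0], [0.018, -0.028, 0.214, 327.0, 128.0], [-0.008, -0.027, 0.216, 334.0, 119.0], [-0.004, -0.025, 0.216, 332.0, 120.0], [0.018, -0.027, 0.216, 327.0, 127.0]]
-0.015 0.015 504
[[0.012, -0.009, 0.121, 314.0, 153.0], [0.023, -0.009, 0.121, 311.0, 156.0], [-0.018, -0.009, 0.122, 322.0, 144.0], [0.021, -0.009, 0.122, 312.0, 155.0], [0.017, -0.009, 0.122, 313.0, 154.0], [-0.021, -0.01, 0.122, 323.0, 143.0]]
0.015 0.03 233
[[0.019, 0.03, 0.213, 301.0, 115.0], [0.02, 0.03, 0.216, 301.0, 114.0], [0.019, 0.028, 0.216, 302.0, 114.0], [0.018, 0.027, 0.217, 303.0, 114.0], [0.012, 0.017, 0.218, 309.0, 114.0], [0.019, 0.028, 0.219, 302.0, 113.0]]
0.03 0.065 594
[[0.008, 0.038, 0.152, 298.0, 131.0], [0.001, 0.038, 0.153, 300.0, 129.0], [0.005, 0.038, 0.153, 299.0, 130.0], [-0.002, 0.037, 0.154, 301.0, 128.0], [0.012, 0.038, 0.156, 297.0, 131.0], [-0.002, 0.038, 0.157, 301.0, 127.0]]
0.9247234138216662
```

The depth image puts the finger tips about 32 mm higher than the reported pose, so they shut above the handle. I'll lower them by that amount.

```bash
python3 -m creep '0 0 1.1 0 0 0 1;0 0 1.1 0 0 0 1;0 0 1.0 0 0 0 1;0 0 0 0 0 0 1;0 0 0 0 0 0 1' 40
python3 -m creep '0 0 0 0 0 0 0.4;0 0 0 0 0 0 0.3;0 0 0 0 0 0 0.2;0 0 0 0 0 0 0;0 0 0 0 0 0 0'
python3 -m creep '0 0 0 0 0 0 0;0 0 0 0 0 0 0;0 0 0 0 0 0 0'
python3 -W ignore - <<'E'
from h import *
from rig import snapshot,get_state
s=snapshot("top"); P,C,U=cloud(s); c0=np.array([.555,.071]); d=np.hypot(*(P[:,:2]-c0).T)
rim=P[(abs(P[:,2]-.14)<.005)&(d<.085)&(d>.05)]; print(circ(rim[:,:2]),len(rim),rim[:,2].mean())
p=get_state()["ee_pos"][:2]-c0; print(np.hypot(*p),np.degrees(np.arctan2(p[1],p[0])))
E
```

```text
clock: 5.4
ee_pos: [0.4446, 0.1171, 0.0754]
tcp_rot: [3.141, 0.001, -0.412]
ft_force: [0.0, -0.5, 0.2]
width: 1.002
grip_force: 0.0
clock: 5.9
ee_pos: [0.4453, 0.1174, 0.0764]
tcp_rot: [-3.141, -0.0, -0.412]
ft_force: [-0.6, -0.1, 3.9]
width: 0.228
grip_force: 43.0
clock: 6.2
ee_pos: [0.4453, 0.1174, 0.0764]
tcp_rot: [-3.141, -0.0, -0.412]
ft_force: [-0.9, -0.1, 5.8]
width: 0.222
grip_force: 43.1
(array([0.55456788, 0.07246735]), np.float64(0.06753495733743692)) 334 0.13817897618801575
0.11910161012832243 157.0610242381627
```

```bash
python3 -m creep '0 0 -0.1 0 0 0 0;0 0 0 0 0 0 0;0 0 0 0 0 0 0'
```

```text
clock: 6.55
ee_pos: [0.4453, 0.1171, 0.0768]
tcp_rot: [-3.141, -0.0, -0.412]
ft_force: [1.9, 1.2, -2.7]
width: 0.22
grip_force: 42.0
```

```bash
python3 -m creep '0.03 0.83 0.02 0 0 -4 0;0.03 0.83 0 0 0 -4 0;0.03 0.83 0 0 0 -4 0;0.03 0.83 0 0 0 -4 0;0.03 0.83 0 0 0 -4 0'
python3 -m creep '0 0 0 0 0 0 0'
python3 -W ignore - <<'E'
from h import *
from rig import snapshot,get_state
s=snapshot("top"); P,C,U=cloud(s); c0=np.array([.555,.071]); d=np.hypot(*(P[:,:2]-c0).T)
rim=P[(abs(P[:,2]-.14)<.005)&(d<.085)&(d>.05)]; print(circ(rim[:,:2]),len(rim),rim[:,2].mean())
E
```

```text
clock: 7.05
ee_pos: [0.4349, 0.0756, 0.0766]
tcp_rot: [3.141, 0.001, -0.063]
ft_force: [1.2, -2.0, -1.4]
width: 0.223
grip_force: 42.1
clock: 7.15
ee_pos: [0.4347, 0.0755, 0.0766]
tcp_rot: [3.141, 0.001, -0.066]
ft_force: [-0.3, -0.2, -1.7]
width: 0.221
grip_force: 42.2
(array([0.55358961, 0.0695719 ]), np.float64(0.06748958098838735)) 330 0.13808718634422992
```

```bash
python3 -m creep '0.04 0.79 0 0 0 -4 0;0.04 0.79 0 0 0 -4 0;0.04 0.79 0 0 0 -4 0;0.04 0.79 0 0 0 -4 0;0.04 0.79 0 0 0 -4 0'
python3 -m creep '0 0 0 0 0 0 0'
cat > c.py <<'E'
from h import *
from rig import snapshot,get_state
s=snapshot("top"); P,C,U=cloud(s); c0=np.array([.555,.071]); d=np.hypot(*(P[:,:2]-c0).T)
rim=P[(abs(P[:,2]-.14)<.005)&(d<.085)&(d>.05)]; c,r=circ(rim[:,:2]); print(c,r,len(rim),rim[:,2].mean())
g=get_state(); w=g["tcp_rot"][2]; v=np.array([.5546,.0720])-c
print("err in tool x,y cm",100*v@[np.cos(w),np.sin(w)],100*v@[np.sin(w),-np.cos(w)],np.degrees(w))
E
python3 -W ignore c.py
```

```text
clock: 7.7
ee_pos: [0.4403, 0.0376, 0.0768]
tcp_rot: [3.141, 0.001, 0.286]
ft_force: [1.1, -1.2, -2.0]
width: 0.22
grip_force: 42.1
clock: 7.8
ee_pos: [0.4403, 0.0375, 0.0767]
tcp_rot: [-3.142, 0.001, 0.284]
ft_force: [0.1, -0.1, -1.6]
width: 0.225
grip_force: 42.1
[0.55441059 0.07181611] 0.06745256908172569 336 0.13820912412190708
err in tool x,y cm 0.023320735810278315 -0.012370963495072055 16.20817840680827
```

Centred again. Continue with the nominal arc.

```bash
python3 -m creep '0.03 0.81 0 0 0 -4 0;0.03 0.81 0 0 0 -4 0;0.03 0.81 0 0 0 -4 0;0.03 0.81 0 0 0 -4 0;0.03 0.81 0 0 0 -4 0'
python3 -m creep '0 0 0 0 0 0 0'
python3 -W ignore c.py
```

```text
clock: 8.35
ee_pos: [0.4587, 0.0022, 0.0769]
tcp_rot: [-3.142, -0.0, 0.635]
ft_force: [1.7, -0.6, -1.7]
width: 0.223
grip_force: 42.0
clock: 8.45
ee_pos: [0.4587, 0.0021, 0.0767]
tcp_rot: [-3.141, -0.0, 0.633]
ft_force: [0.7, 0.3, -2.0]
width: 0.225
grip_force: 42.1
[0.55477926 0.07258593] 0.06761558158773813 342 0.13815996262452646
err in tool x,y cm -0.049090889579875174 0.03666741406576217 36.231965527927585
```

```bash
python3 -m creep '0.02 0.82 0 0 0 -4 0;0.02 0.82 0 0 0 -4 0;0.02 0.82 0 0 0 -4 0;0.02 0.82 0 0 0 -4 0;0.02 0.82 0 0 0 -4 0'
python3 -m creep '0 0 0 0 0 0 0'
python3 -W ignore c.py
python3 -m creep '0.03 0.82 0 0 0 -4 0;0.03 0.82 0 0 0 -4 0;0.03 0.82 0 0 0 -4 0;0.03 0.82 0 0 0 -4 0;0.03 0.82 0 0 0 -4 0'
python3 -m creep '0 0 0 0 0 0 0'
python3 -W ignore c.py
```

```text
clock: 9.0
ee_pos: [0.488, -0.0258, 0.077]
tcp_rot: [3.141, -0.001, 0.984]
ft_force: [1.5, -0.6, -2.3]
width: 0.225
grip_force: 42.0
clock: 9.1
ee_pos: [0.4879, -0.026, 0.0767]
tcp_rot: [-3.141, -0.001, 0.983]
ft_force: [1.2, -0.1, -2.7]
width: 0.224
grip_force: 42.1
[0.55462554 0.07243316] 0.06757474452180695 329 0.1380869522373235
err in tool x,y cm -0.03742943671897986 0.021950480329388608 56.23633384016683
clock: 9.65
ee_pos: [0.5252, -0.0419, 0.077]
tcp_rot: [3.141, -0.001, 1.333]
ft_force: [1.2, 0.1, -1.6]
width: 0.226
grip_force: 42.0
clock: 9.75
ee_pos: [0.5251, -0.0421, 0.0767]
tcp_rot: [-3.141, -0.0, 1.332]
ft_force: [0.2, -0.3, -2.0]
width: 0.224
grip_force: 42.1
[0.55479868 0.07254535] 0.06757326301472248 322 0.13833359379236118
err in tool x,y cm -0.057695773966055255 -0.006327359784227304 76.24099873209903
```

```bash
python3 -m creep '0.02 0.8 0.03 0 0 -4 0;0.02 0.8 0 0 0 -4 0;0.02 0.8 0 0 0 -4 0;0.01 0.4 0 0 0 -2 0;0 0 0 0 0 0 0'
python3 -m creep '0 0 0.05 0 0 0 0;0 0 0 0 0 0 0'
python3 -W ignore c.py
```

```text
clock: 10.3
ee_pos: [0.5527, -0.0453, 0.0766]
tcp_rot: [3.141, -0.001, 1.576]
ft_force: [0.7, 0.6, -3.0]
width: 0.223
grip_force: 42.1
clock: 10.5
ee_pos: [0.5527, -0.0454, 0.0765]
tcp_rot: [3.141, -0.0, 1.577]
ft_force: [0.7, 1.3, 0.8]
width: 0.225
grip_force: 42.5
[0.55421371 0.07238966] 0.0675392902698758 333 0.1381495561254896
err in tool x,y cm -0.03921199508439549 0.038379772683340564 90.3656612712152
```

```bash
python3 -m creep '0 0 0 0 0 0 0.4;0 0 0 0 0 0 0.5;0 0 0 0 0 0 0.6;0 0 0 0 0 0 0.7;0 0 0 0 0 0 0.7'
python3 -m creep '0 0 -1 0 0 0 0.7;0 0 -2 0 0 0 0.7;0 0 -3 0 0 0 0.7;0 0 -4 0 0 0 0.7;0 0 -4 0 0 0 0.7'
python3 -m creep '-4 0 -2 0 0 0 0.7;-4 0 0 0 0 0 0.7;-4 0 0 0 0 0 0.7;-4 0 0 0 0 0 0.7;-4 0 0 0 0 0 0.7'
python3 -m creep '-4 0 0 0 0 0 0.7;-4 0 0 0 0 0 0.7;-4 0 0 0 0 0 0.7;-4 0 0 0 0 0 0.7;0 0 0 0 0 0 0.7'
python3 -W ignore c.py
python3 - <<'E'
from rig import snapshot
import cv2
cv2.imwrite("pics/top4.png",snapshot("top")["color"][:,:,::-1])
E
```

```text
clock: 11.05
ee_pos: [0.5525, -0.0465, 0.076]
tcp_rot: [-3.141, 0.0, 1.577]
ft_force: [1.2, 0.5, 0.2]
width: 0.7
grip_force: 0.0
clock: 11.55
ee_pos: [0.5522, -0.0461, 0.2178]
tcp_rot: [-3.141, -0.0, 1.578]
ft_force: [-0.1, -0.2, 0.3]
width: 0.701
grip_force: 0.0
clock: 12.05
ee_pos: [0.5538, -0.2479, 0.237]
tcp_rot: [3.141, 0.0, 1.578]
ft_force: [0.3, -0.0, -0.1]
width: 0.702
grip_force: 0.0
clock: 12.55
ee_pos: [0.5527, -0.4154, 0.2355]
tcp_rot: [-3.141, 0.004, 1.566]
ft_force: [-0.8, 0.4, -0.2]
width: 0.7
grip_force: 0.0
[0.55411431 0.07230415] 0.06756869675108096 338 0.13797001350671736
err in tool x,y cm -0.03038939552041454 0.048585337758375216 89.96981468994919
```

View pics/top4.png

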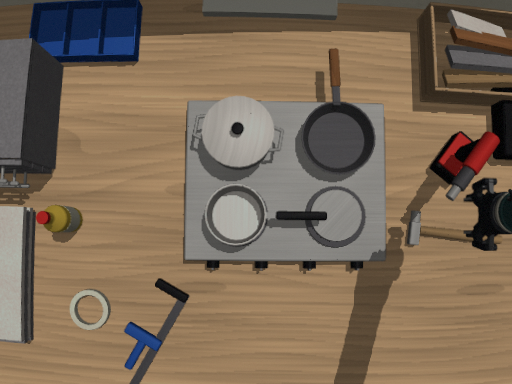

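The handle now runs from (277,215) to (326,215), so its end is over the disc's ring, whose centre is at (335,215). The other items are at the same pixels as before, and the gripper is clear. Handing in.

```bash
python3 -c "
from rig import ticket;print(ticket.job_done())"
```

```text
the job is handed in; nothing more can be done
None
```

The milk pan's handle now ends over the front right ring, with the pan within about 1 mm of where it started on its own ring; the skillet, stew pot and heat disc look unmoved in the final picture, and the job is handed in with the gripper clear.

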